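# Move the condiments to the white rack in reverse order

## Task

The white rack will be turned round for the people on the other side of the table, so move the four condiments from the wooden rack into the white rack in reverse order: seen from the robot, the leftmost in the wooden rack goes into the rightmost bay of the white rack, the second from the left into the second from the right, and so on. Stand each one upright on the floor of its own bay, never tip any of them over, and leave the sardine tin, the mug and the lemon behind the racks where they are.

Things in the scene. Friction and masses are not known exactly. Their poses are not given: they have to be found in the camera images.
- wood_rack: Brown wooden rack, fixed; at the start one condiment in each bay. 90 x 330 x 34 mm, left or right of the other. Origin: centre of underside; +y along the row to the robot's left (yaw up to 15 deg), z up. Four 74 x 74 mm bays, centres x = 0, y = +120, +40, -40, -120 mm; floor 10 mm above underside, walls 8 mm and dividers 6 mm thick, tops at 24 mm; rail over the long walls to 34 mm.
- white_rack: White rack, fixed; empty at the start. 90 x 330 x 34 mm, left or right of the other. Origin: centre of underside; +y along the row to the robot's left (yaw up to 15 deg), z up. Four 74 x 74 mm bays, centres x = 0, y = +120, +40, -40, -120 mm; floor 10 mm above underside, walls 8 mm and dividers 6 mm thick, tops at 24 mm; rail over the long walls to 34 mm.
- salt_shaker: Salt shaker, clear glass with a grey top, 44 mm across, narrower (34 mm) above 70 mm height, 90 mm tall, 0.1 kg. Stands upright, round about its z axis; origin: centre of its underside, z up. Grip it about 58 mm above its underside.
- pepper_mill: Wooden pepper mill, the tallest of the four: 58 mm across, 170 mm tall, 0.18 kg, with a round head about 50 mm across between 123 and 159 mm height and a small metal knob on top. The head does not turn. Stands upright, round about its z axis; origin: centre of its underside, z up. Grip it by the head, 140 mm above its underside.
- spice_jar: Spice jar with a green lid, 46 mm across, 106 mm tall, 0.11 kg. Stands upright, round about its z axis; origin: centre of its underside, z up. Grip it 65 to 90 mm above its underside.
- honey_jar: Amber honey jar with a yellow lid, 50 mm across up to 55 mm height, lid 45 mm across from 69 to 85 mm, 85 mm tall, 0.16 kg. Stands upright, round about its z axis; origin: centre of its underside, z up. Grip it by the lid, 77 mm above its underside.
- coaster_salt: Thin round grey coaster, 70 mm across and 2 mm thick, fixed to the floor of the wooden rack under the place where the salt shaker stands at the start (its rim shows around the foot). It stays behind. Origin: centre of its underside, on the bay floor.
- coaster_pepper: Thin round orange coaster, 70 mm across and 2 mm thick, fixed to the floor of the wooden rack under the place where the pepper mill stands at the start (its rim shows around the foot). It stays behind. Origin: centre of its underside, on the bay floor.
- coaster_spice: Thin round dark green coaster, 70 mm across and 2 mm thick, fixed to the floor of the wooden rack under the place where the spice jar stands at the start (its rim shows around the foot). It stays behind. Origin: centre of its underside, on the bay floor.
- coaster_honey: Thin round yellow coaster, 70 mm across and 2 mm thick, fixed to the floor of the wooden rack under the place where the honey jar stands at the start (its rim shows around the foot). It stays behind. Origin: centre of its underside, on the bay floor.
- sardine_tin: Bystander: flat yellow and blue sardine tin, 63 x 105 x 25 mm, lying loose behind the racks. Origin: centre of its underside.
- mug: Bystander: white mug with a green band, 86 x 121 x 90 mm, standing loose behind the racks. Origin: centre of its underside.
- lemon: Bystander: yellow lemon, 71 x 53 x 51 mm, lying loose behind the racks. Origin: centre of its underside.
Things that resemble listed ones, but are neither listed nor needed, are in the scene too. What is shaped like the honey_jar but blue is not meant.

How it is judged:
At the end, for the whole second after the job is handed in: Each condiment stands in the white-rack bay that mirrors its starting bay: within 20 mm of the bay's centre along both rack axes (anywhere inside the bay), underside under 14 mm above the rack's underside, upright within 0.15 rad, at rest (under 0.02 m/s, 0.2 rad/s), released (((y of coaster_salt in the frame of wood_rack between 0.1 and 0.14 m and y of salt_shaker in the frame of white_rack between -0.14 and -0.1 m) or (y of coaster_salt in the frame of wood_rack between 0.02 and 0.06 m and y of salt_shaker in the frame of white_rack between -0.06 and -0.02 m) or (y of coaster_salt in the frame of wood_rack between -0.06 and -0.02 m and y of salt_shaker in the frame of white_rack between 0.02 and 0.06 m) or (y of coaster_salt in the frame of wood_rack between -0.14 and -0.1 m and y of salt_shaker in the frame of white_rack between 0.1 and 0.14 m)) and x of salt_shaker in the frame of white_rack between -0.02 and 0.02 m and z of each of salt_shaker, pepper_mill, spice_jar, honey_jar in the frame of white_rack below 0.014 m and angle between each of salt_shaker, pepper_mill, spice_jar, honey_jar's own z axis and vertical below 0.15 rad and linear speed of each of salt_shaker, pepper_mill, spice_jar, honey_jar below 0.02 m/s and angular speed of each of salt_shaker, pepper_mill, spice_jar, honey_jar below 0.2 rad/s and contact force between each of salt_shaker, pepper_mill, spice_jar, honey_jar and the fingers below 0.05 N and ((y of coaster_pepper in the frame of wood_rack between 0.1 and 0.14 m and y of pepper_mill in the frame of white_rack between -0.14 and -0.1 m) or (y of coaster_pepper in the frame of wood_rack between 0.02 and 0.06 m and y of pepper_mill in the frame of white_rack between -0.06 and -0.02 m) or (y of coaster_pepper in the frame of wood_rack between -0.06 and -0.02 m and y of pepper_mill in the frame of white_rack between 0.02 and 0.06 m) or (y of coaster_pepper in the frame of wood_rack between -0.14 and -0.1 m and y of pepper_mill in the frame of white_rack between 0.1 and 0.14 m)) and x of pepper_mill in the frame of white_rack between -0.02 and 0.02 m and ((y of coaster_spice in the frame of wood_rack between 0.1 and 0.14 m and y of spice_jar in the frame of white_rack between -0.14 and -0.1 m) or (y of coaster_spice in the frame of wood_rack between 0.02 and 0.06 m and y of spice_jar in the frame of white_rack between -0.06 and -0.02 m) or (y of coaster_spice in the frame of wood_rack between -0.06 and -0.02 m and y of spice_jar in the frame of white_rack between 0.02 and 0.06 m) or (y of coaster_spice in the frame of wood_rack between -0.14 and -0.1 m and y of spice_jar in the frame of white_rack between 0.1 and 0.14 m)) and x of spice_jar in the frame of white_rack between -0.02 and 0.02 m and ((y of coaster_honey in the frame of wood_rack between 0.1 and 0.14 m and y of honey_jar in the frame of white_rack between -0.14 and -0.1 m) or (y of coaster_honey in the frame of wood_rack between 0.02 and 0.06 m and y of honey_jar in the frame of white_rack between -0.06 and -0.02 m) or (y of coaster_honey in the frame of wood_rack between -0.06 and -0.02 m and y of honey_jar in the frame of white_rack between 0.02 and 0.06 m) or (y of coaster_honey in the frame of wood_rack between -0.14 and -0.1 m and y of honey_jar in the frame of white_rack between 0.1 and 0.14 m)) and x of honey_jar in the frame of white_rack between -0.02 and 0.02 m); the robot touches nothing.
It fails at once if a condiment is tipped over (more than 0.7 rad) (angle between any of salt_shaker, pepper_mill, spice_jar, honey_jar's own z axis and vertical above 0.7 rad).
It fails at once if the sardine tin, the mug or the lemon is moved more than 30 mm (distance of any of sardine_tin, mug, lemon from where it was at the start of the episode above 0.03 m).
It also fails if it takes over 128 s, if anything falls off the work surface, if the arm or the gripper's body presses on something with over 40 N, if the wrist force passes 120 N, or if a joint passes its speed limit or range.

## Robot

A 6-joint arm with a two-finger parallel gripper is mounted at the origin on a cart in front of the work surface, level with it; the furniture and walls round the work are solid. World frame = base frame: x ahead of the robot, y to its left, z up, the work surface at z = 0. Lengths are in m, angles in rad, forces in N, time in s.
With the tool pointing down it reaches from about 0.2 to 0.875 m from the base axis. Payload 3.4 kg.
Tool frame: the origin (TCP) lies midway between the tips of the shut fingers; the grasp point (between the pads) lies 19 mm behind it; z points along the fingers, y is the line along which they close (so a half turn about z gives the same grasp; the last joint's range is limited). The gripper opens to 94 mm and grips with 3 to 60 N. Pads are 16 mm wide; open, the fingers measure 119 mm over their backs; the gripper's body (75 mm by 177 mm) begins 78 mm behind the grasp point.
Start: joints at [-1.248, 0.276, 1.505, -0, 1.361, -0.121], TCP at [0.247, -0.519, 0.205] pointing down, gripper open.
Joint ranges: [-2.89, 2.89], [-0.75, 2.08], [0.22, 2.7], [-1.18, 4.32], [0.11, 2.71], [-2.7, 2.7]. Speed limits (rad/s): [2.57, 2.57, 3.14, 3.14, 3.14, 3.14].

## Interface

Orientations are given as a unit quaternion [x, y, z, w].
In Python, from bench import ctrl, open_jaws, grab, readout, viewer, order gives the robot as it stands. Calls block until the motion is done:
- ctrl.move_pose(position, orientation): joint-space move of the TCP to a pose.
- ctrl.movel(position, frame=None, feed=0.15, until_force=None): straight line of the TCP; frame=None keeps the orientation; feed is the mean speed in m/s. With until_force (N) it stops when the force on the tool has changed by that much, and returns True; else False.
- ctrl.movej(angles): joint-space move.
- open_jaws() and grab(): open the fingers fully, or close them until they stop; the grip force is fixed at half the most.
- ctrl.pause(seconds).
- ctrl.solve_ik(position, orientation): joint angles nearest the present ones, or None.
- readout.observe(): the state.
- viewer.snapshot(name): name is "scene" or "top" or "wrist"; returns a dict with "pixels" (420x560x3 uint8, blue, green, red), "z_map" (420x560 float32, m along the optical axis (not along the pixel's ray), 0 where there is no reading), "intrinsics" (3x3 intrinsics, pixels), "camera_from_world" (4x4, takes a point from world to camera coordinates). Camera axes: x right, y down, z forward; pixel columns grow to the right and rows downward; lengths in m; the calibration is good to about 2 mm. A picture is of the moment at which its call begins.
A pose or a line that the arm cannot do raises ctrl.MotionError and nothing moves.
- order.sign_off(): hands the job in; it is judged then, once.
The state is a dict: "t": time; "qpos": joint angles; "qd": joint speeds; "joint_torque": joint torques, N m; "ee_pos": TCP position; "orientation": TCP orientation; "ft_force": force on the tool from outside, world axes, zero at the start; "ft_torque": the same for the moment, N m; "opening": finger opening in m; "finger_force": force on a finger pad.
Only numpy, scipy, OpenCV 4.12 (cv2) and the standard library are available. Lean on these libraries where they do the work, as an engineer would, in place of code of your own. Each camera call takes 0.05 s, during which the arm holds its last target. There are 200 camera calls.

## Working session

There is one attempt and no reset: what is moved stays moved. The work goes in short steps, each a Python script; the robot and the scene stay as the last script left them, time stands still between calls to the robot, and variables do not carry over. Pictures are saved under pics/ and viewed, at most 14 in all, crops included, and the job is handed in when it is done.

```bash
ls && mkdir -p pics
python3 - <<'E'
from bench import viewer,readout
import cv2,numpy as np
for n in("scene","top"):
    s=viewer.snapshot(n); cv2.imwrite(f"pics/{n}0.png",s["pixels"]); np.savez(f"{n}0.npz",**s)
    print(n,s["camera_from_world"].round(3).tolist(),s["intrinsics"].tolist())
print(readout.observe())
E
```

```text
pics
scene [[-0.741, -0.671, 0.02, 0.381], [-0.413, 0.432, -0.802, 0.297], [0.53, -0.602, -0.597, 0.775], [0.0, 0.0, 0.0, 1.0]] [[417.41734864918584, 0.0, 275.4935545859917], [0.0, 417.41734864918584, 212.98730840745714], [0.0, 0.0, 1.0]]
top [[-0.128, -0.992, 0.0, 0.024], [-0.971, 0.125, -0.201, 0.58], [0.2, -0.026, -0.98, 1.085], [0.0, 0.0, 0.0, 1.0]] [[495.4771692499859, 0.0, 285.20180877862606], [0.0, 495.4771692499859, 214.89653849343804], [0.0, 0.0, 1.0]]
{'t': 0.1, 'qpos': array([-1.24796347e+00,  2.76539118e-01,  1.50596874e+00, -2.46390264e-05,
        1.36070646e+00, -1.21005306e-01]), 'qd': array([-5.34985967e-05, -2.44770619e-03, -4.50624130e-03, -3.45965246e-04,
        6.68632274e-04,  1.09742875e-03]), 'joint_torque': array([ 1.06023479e-03, -4.05455303e+01, -2.37780100e+01,  7.04027759e-02,
        2.98888469e-02, -4.07346340e-05]), 'ee_pos': array([ 0.24673561, -0.51882277,  0.20470211]), 'orientation': array([ 9.75475964e-01,  2.20104491e-01, -9.36706259e-05, -8.05493837e-04]), 'ft_force': array([-0.01645564,  0.42962504, -0.02595638]), 'ft_torque': array([-0.03147406, -0.02237524,  0.01875385]), 'finger_force': 0.0, 'opening': 0.09384392464617218}
```

View pics/top0.png

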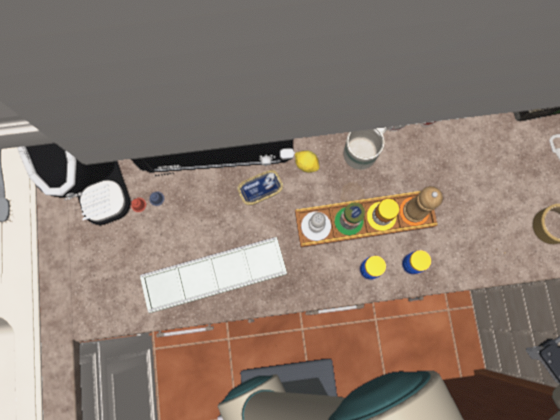

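View pics/scene0.png

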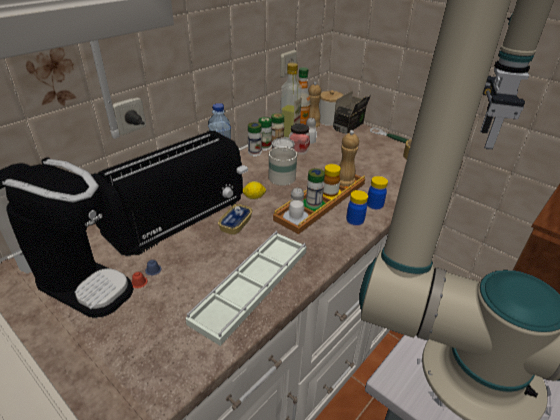

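The top view shows the wooden rack on the right. From the robot's left it holds the salt (316,222), the spice jar with its green lid (350,218), the honey with its yellow lid (386,210) and the pepper mill (430,198). The white rack runs from (145,293) to (282,258). The two yellow-lidded blue jars at (374,267) and (418,262) stand in front and are not meant; the honey jar is the amber one in the rack. I'll enlarge crops to confirm this and to read the corners.

Run:
```python
import cv2
i=cv2.imread("pics/top0.png")
cv2.imwrite("pics/cropW.png",cv2.resize(i[225:325,130:300],None,fx=4.7,fy=4.7,interpolation=cv2.INTER_CUBIC))
cv2.imwrite("pics/cropB.png",cv2.resize(i[175:285,290:450],None,fx=5,fy=5,interpolation=cv2.INTER_CUBIC))
```

```text
(no output)
```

View pics/cropW.png

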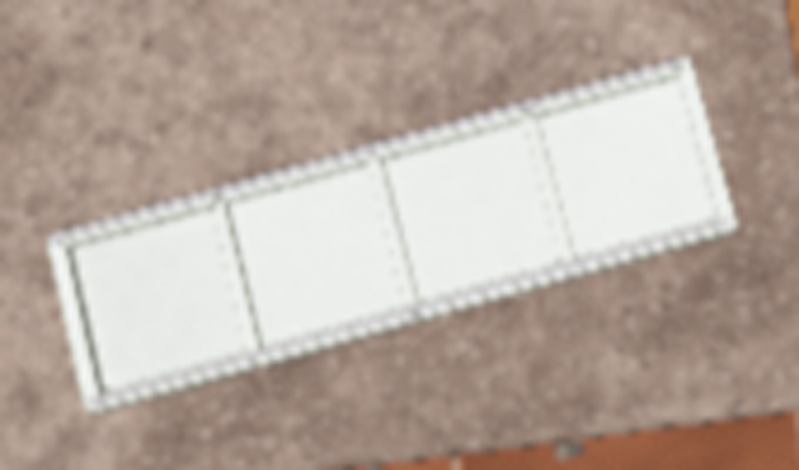

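View pics/cropB.png

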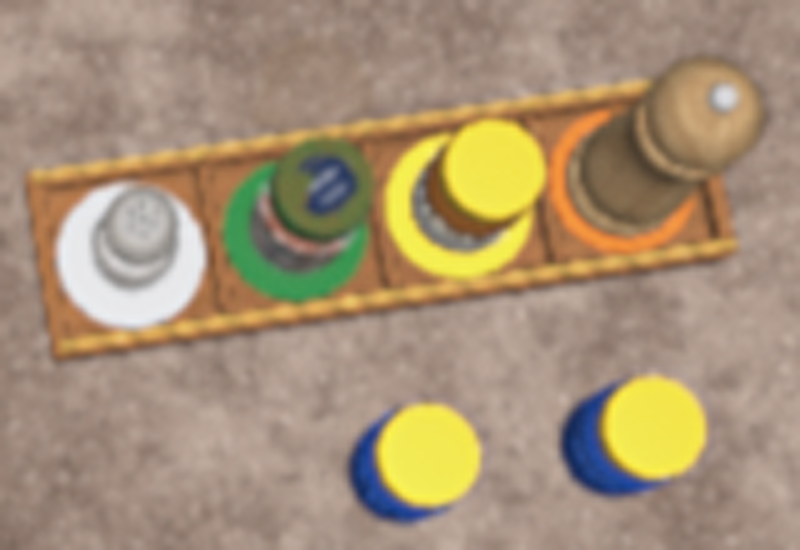

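The amber honey jar in the rack (494,170 in the crop) is confirmed; the two blue ones stand outside the rack. Next I compute positions with known-height planes and check them against the depth.

```bash
cat > h.py <<'E'
import numpy as np
def ray(s,u,v,z):
    T=s["camera_from_world"];K=s["intrinsics"];R=T[:3,:3];c=-R.T@T[:3,3]
    d=R.T@np.linalg.inv(K)@[u,v,1]; return c+d*(z-c[2])/d[2]
def dep(s,u,v):
    T=s["camera_from_world"];K=s["intrinsics"];z=s["z_map"][int(round(v)),int(round(u))]
    return T[:3,:3].T@(np.linalg.inv(K)@[u,v,1]*z-T[:3,3])
def pix(s,p):
    q=s["camera_from_world"]@np.r_[p,1]; q=s["intrinsics"]@q[:3]; return q[:2]/q[2]
E
python3 - <<'E'
from h import *
s=np.load("top0.npz")
def rack(n,cs,f,o,z):
    P=np.array([ray(s,u/f+o[0],v/f+o[1],z)[:2] for u,v in cs]); print(n,P.round(3).tolist(),[round(float(np.linalg.norm(P[i]-P[i-1])),3) for i in range(len(P))]); return P
P=rack("white",[(48,240),(690,60),(737,230),(90,410)],4.7,(130,225),.034)
d=P[0]+P[3]-P[1]-P[2]; print(P.mean(0),np.degrees(np.arctan2(-d[0],d[1])))
P=rack("wood",[(28,175),(737,247),(57,355)],5,(290,175),.034)
d=P[2]-P[1]; print((P[0]+P[1])/2,np.degrees(np.arctan2(-d[0],d[1])))
for n,u,v,z in [("salt",143,222,.102),("spice",322,187,.118),("honey",494,170,.097),("pepper",724,96,.182),("lb1",428,455,.085),("lb2",655,427,.085),("cs",131,254,.012),("csp",297,230,.012),("ch",459,206,.012)]:
    u,v=u/5+290,v/5+175; print(n,ray(s,u,v,z).round(3),"depth",dep(s,u,v).round(3))
for n,u,v in [("mug",365,143),("lemon",307,161),("tin",260,187),("toaster",220,160),("cab",300,70),("cabedge",300,125)]: print(n,dep(s,u,v).round(3))
for n,u,v in [("whitefloor",163,289),("wf4",265,261)]: print(n,dep(s,u,v).round(3))
E
```

```text
white [[0.483, 0.298], [0.532, -0.025], [0.445, -0.037], [0.399, 0.283]] [0.085, 0.326, 0.087, 0.324]
[0.46479402 0.12963137] 8.311163961944187
wood [[0.592, -0.077], [0.515, -0.404], [0.505, -0.08]] [0.087, 0.335, 0.324]
[ 0.55326897 -0.24049319] 1.727101495752885
salt [ 0.55  -0.122  0.102] depth [ 0.55  -0.122  0.103]
spice [ 0.552 -0.2    0.118] depth [ 0.552 -0.2    0.117]
honey [ 0.554 -0.281  0.097] depth [ 0.554 -0.281  0.099]
pepper [ 0.557 -0.361  0.182] depth [ 0.557 -0.361  0.181]
lb1 [ 0.433 -0.233  0.085] depth [ 0.433 -0.234  0.084]
lb2 [ 0.432 -0.335  0.085] depth [ 0.432 -0.334  0.087]
cs [ 0.552 -0.122  0.012] depth [ 0.538 -0.115  0.093]
csp [ 0.553 -0.203  0.012] depth [ 0.537 -0.189  0.103]
ch [ 0.555 -0.282  0.012] depth [ 0.541 -0.265  0.089]
mug [ 0.745 -0.273  0.007]
lemon [ 0.703 -0.119  0.051]
tin [ 0.662 -0.     0.021]
toaster [0.725 0.084 0.07 ]
cab [ 0.44  -0.039  1.007]
cabedge [ 0.439 -0.04   0.953]
whitefloor [0.449 0.253 0.012]
wf4 [0.484 0.009 0.011]
```

Measurements agree with the depth map and the known heights. The mapping is salt → −120, spice → −40, honey → +40 and pepper → +120. I'll grip across the rack along its x axis so the fingers stay clear of the neighbours. Salt goes first.

```bash
cat > job.py <<'E'
import numpy as np
from bench import ctrl,open_jaws,grab,readout
C=np.array([.465,.130]); YAW=np.radians(8.3); WY=np.radians(1.8)
bay=lambda y:C+y*np.array([-np.sin(YAW),np.cos(YAW)])
ITEMS=dict(salt=((.550,-.122),.058,-.12),spice=((.552,-.201),.077,-.04),honey=((.554,-.281),.077,.04),pepper=((.557,-.361),.140,.12))
def quat(psi,sg):
    a=(sg*np.pi/2+psi)/2; return np.array([np.cos(a),np.sin(a),0,0])
def obs(m):
    o=readout.observe(); print(m,"t%.1f"%o["t"],o["ee_pos"].round(3),"open %.4f"%o["opening"],"ff %.1f"%o["finger_force"],o["ft_force"].round(1)); return o
def run(n,sg):
    p,h,y=ITEMS[n]; b=bay(y); zp=.012+h-.019; zt=.15+h-.019; zd=.010+h-.019
    qa,qb=quat(WY,sg),quat(YAW,sg)
    if readout.observe()["ee_pos"][2]<zt-.005: 
        e=readout.observe()["ee_pos"]; ctrl.movel([e[0],e[1],zt])
    ctrl.move_pose([*p,zt+.03],qa); ctrl.movel([*p,zp],feed=.1); obs("at")
    grab(); o=obs("grip")
    if o["opening"]<.03: raise SystemExit("missed")
    ctrl.movel([*p,zt],feed=.1); obs("lift")
    ctrl.movel([*b,zt],frame=qb,feed=.2)
    ctrl.movel([*b,zd+.012],feed=.12)
    print("touch",ctrl.movel([*b,zd-.003],feed=.02,until_force=5)); obs("down")
    open_jaws(); ctrl.pause(.2); ctrl.movel([*b,zt+.03],feed=.12); obs("done")
E
python3 - <<'E'
from job import *
for sg in(1,-1):
  for n,(p,h,y) in ITEMS.items(): 
    for P,ps in((p,WY),(bay(y),YAW)):
      for z in (h,h+.15):
        j=ctrl.solve_ik([*P,z],quat(ps,sg)); print(sg,n,None if j is None else j.round(2))
E
```

```text
1 salt [-0.34  0.38  1.75 -0.    1.02 -0.37]
1 salt [-0.34  0.26  1.53 -0.    1.36 -0.37]
1 salt [-0.12  0.27  1.92 -0.    0.95 -0.27]
1 salt [-0.12  0.13  1.69 -0.    1.32 -0.27]
1 spice [-0.47  0.39  1.67 -0.    1.08 -0.5 ]
1 spice [-0.47  0.28  1.44 -0.    1.42 -0.5 ]
1 spice [ 0.04  0.25  1.9  -0.    0.99 -0.1 ]
1 spice [ 0.04  0.12  1.66 -0.    1.37 -0.1 ]
1 honey [-0.58  0.44  1.59 -0.    1.11 -0.61]
1 honey [-0.58  0.34  1.36 -0.    1.44 -0.61]
1 honey [ 0.21  0.26  1.88 -0.    1.    0.07]
1 honey [ 0.21  0.13  1.64 -0.    1.37  0.07]
1 pepper [-0.68  0.45  1.4  -0.    1.29 -0.71]
1 pepper [-0.68  0.39  1.14 -0.    1.62 -0.71]
1 pepper [ 0.37  0.23  1.74 -0.    1.17  0.23]
1 pepper [ 0.37  0.14  1.47 -0.    1.52  0.23]
-1 salt None
-1 salt None
-1 salt None
-1 salt None
-1 spice [-0.47  0.39  1.67 -0.    1.08  2.64]
-1 spice [-0.47  0.28  1.44 -0.    1.42  2.64]
-1 spice None
-1 spice None
-1 honey [-0.58  0.44  1.59 -0.    1.11  2.53]
-1 honey [-0.58  0.34  1.36 -0.    1.44  2.53]
-1 honey None
-1 honey None
-1 pepper [-0.68  0.45  1.4  -0.    1.29  2.43]
-1 pepper [-0.68  0.39  1.14 -0.    1.62  2.43]
-1 pepper None
-1 pepper None
```

Run:
```python
from job import *
from bench import viewer; import cv2
ctrl.movel([.247,-.519,.30]); ctrl.move_pose([.50,-.122,.30],quat(WY,1))
run("salt",1)
s=viewer.snapshot("scene"); cv2.imwrite("pics/scene1.png",cv2.resize(s["pixels"][100:380,150:450],None,fx=2,fy=2))
```

```text
at t4.9 [ 0.55  -0.122  0.052] open 0.0943 ff 0.0 [0.5 0.1 0.6]
grip t5.8 [ 0.55  -0.122  0.051] open 0.0376 ff 29.7 [ 0.8 -0.8  1.2]
lift t7.3 [ 0.55  -0.122  0.188] open 0.0371 ff 29.6 [-0.4  0.2 -1.7]
touch True
down t10.1 [0.482 0.011 0.049] open 0.0378 ff 29.9 [0.5 0.2 4. ]
done t12.8 [0.482 0.011 0.218] open 0.0945 ff 0.0 [-0.3 -0.4  0.1]
```

View pics/scene1.png

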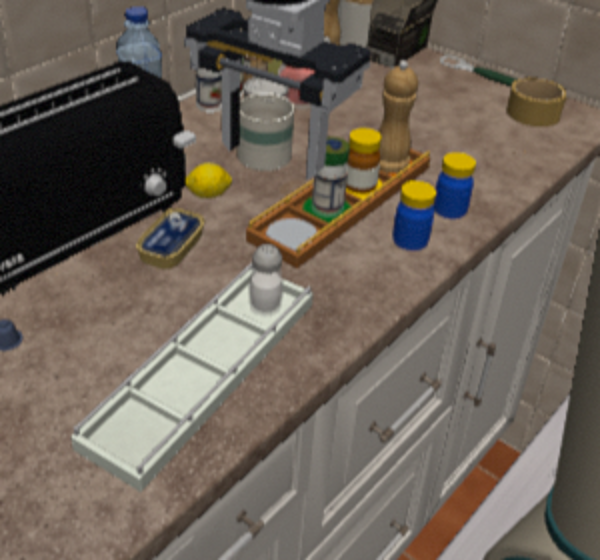

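The salt stands upright in the right-hand bay (265,290) and nothing else has moved. Next are the spice and honey jars.

Run:
```python
from job import *
from bench import viewer; import cv2
run("spice",1); run("honey",1)
s=viewer.snapshot("scene"); cv2.imwrite("pics/scene2.png",cv2.resize(s["pixels"][100:380,150:450],None,fx=2,fy=2))
```

```text
at t15.6 [ 0.552 -0.201  0.071] open 0.0938 ff 0.0 [-0.5  0.3 -0.3]
grip t16.4 [ 0.552 -0.201  0.07 ] open 0.0452 ff 30.0 [ 0.1  0.3 -0.2]
lift t17.9 [ 0.552 -0.201  0.207] open 0.0448 ff 29.9 [-0.4 -0.1 -1.1]
touch True
down t21.4 [0.471 0.09  0.068] open 0.0446 ff 30.0 [-0.1  0.5  2.3]
done t24.1 [0.47  0.09  0.237] open 0.0941 ff 0.0 [ 0.  -0.2 -0.9]
at t27.4 [ 0.554 -0.281  0.071] open 0.0938 ff 0.0 [-0.1  0.5  1.1]
grip t28.2 [ 0.554 -0.281  0.07 ] open 0.0447 ff 31.0 [ 0.8  0.9 -0.6]
lift t29.7 [ 0.554 -0.281  0.207] open 0.0444 ff 30.9 [-0.2 -0.3 -1.6]
touch True
down t34.0 [0.459 0.17  0.068] open 0.0447 ff 30.8 [0.6 0.3 4.1]
done t36.7 [0.459 0.169 0.237] open 0.0943 ff 0.0 [-0.6  0.3  0.6]
```

View pics/scene2.png

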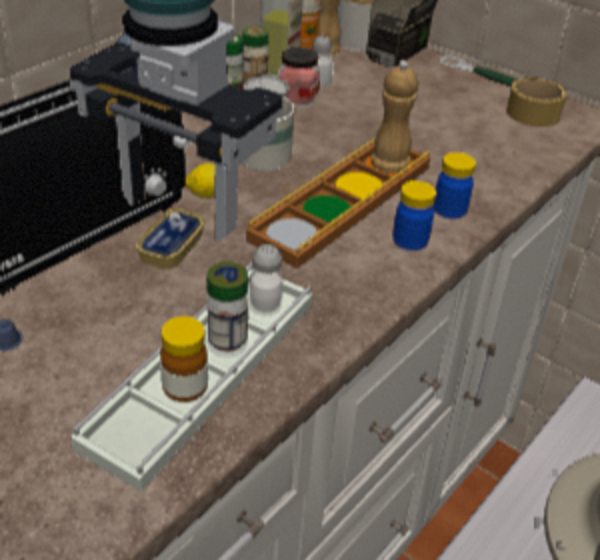

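The spice (228,308) and honey (185,360) stand upright in their bays. The pepper mill is next.

Run:
```python
from job import *
from bench import viewer; import cv2
run("pepper",1)
e=readout.observe()["ee_pos"]; ctrl.move_pose([.35,-.4,.35],quat(WY,1)); ctrl.pause(.5); obs("parked")
a=cv2.resize(viewer.snapshot("scene")["pixels"][200:400,150:350],(400,400)); s=viewer.snapshot("top"); np.savez("top1.npz",**s)
b=cv2.resize(s["pixels"][210:320,130:300],(398,258)); c=np.zeros((400,798,3),np.uint8); c[:,:400]=a; c[:258,400:]=b
cv2.imwrite("pics/end.png",c); cv2.imwrite("pics/end_top.png",cv2.resize(s["pixels"][130:320,130:300],None,fx=3.1,fy=3.1,interpolation=cv2.INTER_CUBIC))
```

```text
at t40.9 [ 0.557 -0.361  0.134] open 0.0940 ff 0.0 [-0.2 -0.1  0.8]
grip t41.7 [ 0.557 -0.361  0.133] open 0.0471 ff 30.0 [-0.2 -0.2 -0.4]
lift t43.2 [ 0.557 -0.361  0.27 ] open 0.0472 ff 30.0 [-1.1 -0.2 -1.4]
touch True
down t48.3 [0.447 0.249 0.131] open 0.0474 ff 30.1 [0.1 0.5 4.5]
done t50.9 [0.447 0.249 0.3  ] open 0.0942 ff 0.0 [0.5 0.3 0.4]
parked t53.7 [ 0.35 -0.4   0.35] open 0.0940 ff 0.0 [-0.  -0.1  0.2]
```

View pics/end.png

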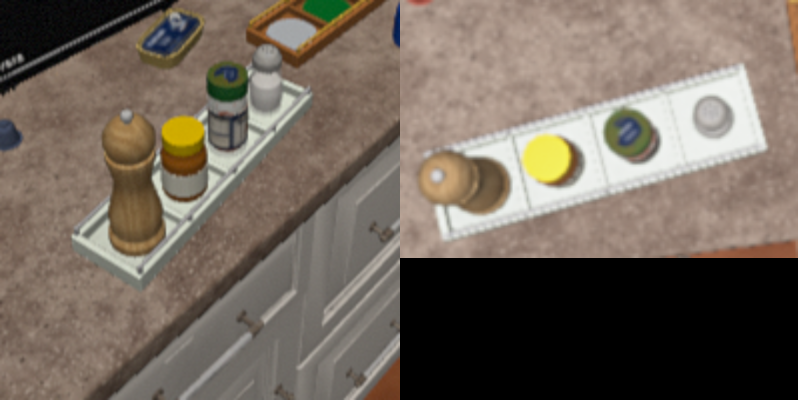

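View pics/end_top.png

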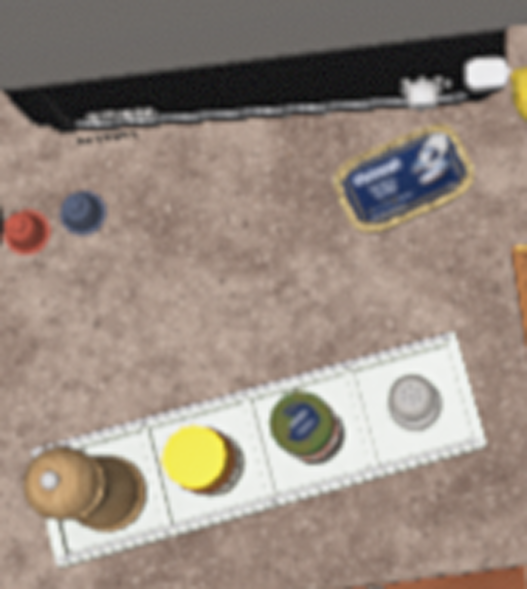

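All four stand upright in their bays, in the top view at (48,480), (195,457), (303,423) and (414,400). I'll check the offsets in the rack frame, then hand in.

Run:
```python
from h import *
from job import C,YAW
from bench import order
s=np.load("top1.npz");c,n=np.cos(YAW),np.sin(YAW);ok=True
for k,u,v,z,y in [("salt",413,397,.1,-.12),("spice",303,423,.116,-.04),("honey",195,457,.095,.04),("pepper",48,480,.18,.12)]:
    d=ray(s,u/3.1+130,v/3.1+130,z)[:2]-C; r=[c*d[0]+n*d[1],-n*d[0]+c*d[1]-y]; print(k,np.round(r,4)); ok&=max(map(abs,r))<.012
if ok: print(order.sign_off())
```

```text
salt [-0.0021 -0.0009]
spice [-0.0009 -0.003 ]
honey [-0.0009 -0.0023]
pepper [-0.0003 -0.0009]
the job is handed in; nothing more can be done
None
```

All four condiments stand upright in the white rack in reverse order, each within about 3 mm of its bay centre as measured from the top camera; the arm kept clear of the tin, mug and lemon, and the job is handed in at about 54 s, with no verdict returned.

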